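# Click the pin carousel round to its last filled compartment

## Robot

A 6-joint arm with a two-finger parallel gripper is mounted at the origin on the work surface; the furniture and walls round the work are solid. World frame = base frame: x ahead of the robot, y to its left, z up, the work surface at z = 0. Lengths are in m, angles in rad, forces in N, time in s.
With the tool pointing down it reaches from about 0.35 to 0.975 m from the base axis. Payload 4.9 kg.
Tool frame: the origin (TCP) lies midway between the tips of the shut fingers; the grasp point (between the pads) lies 19 mm behind it; z points along the fingers, x is the direction in which the jaws open and shut, and the axes are right-handed (so a half turn about z gives the same grasp; the last joint's range is limited). The gripper opens to 85 mm and grips with 20 to 120 N. Pads are 22 mm wide; open, the fingers measure 114 mm over their backs; the gripper's body (76 mm by 85 mm) begins 54 mm behind the grasp point. The pads swing forward as they close: fully open they stand 13 mm farther back than shut.
Start: joints at [-1.309, 0.053, 1.613, -0, 1.476, -0.119], TCP at [0.232, -0.58, 0.231] pointing down, gripper open.
Joint ranges: [-3.01, 3.01], [-1.01, 2.22], [0.06, 2.58], [-1.02, 4.17], [0.09, 2.62], [-3.14, 3.14]. Speed limits (rad/s): [2.57, 2.57, 3.14, 3.14, 3.14, 3.14].

## Interface

Orientations are given as a rotation vector (axis times angle).
In Python, from station import ctrl gives the robot as it stands.
- The arm moves only by the tool step_arm, never from a script. Its argument "increments" is text: rows parted by semicolons, each of 6 numbers parted by spaces: the shift along the tool's x, y, z as a fraction of full scale, then the turn, a rotation vector about the tool's x, y, z as a fraction of full scale. In form: x y z rx ry rz; .... A call has 1 to 12 rows; each row shifts and turns the commanded pose from where the row before left it, along the tool's axes as they then stand; what a row does not reach is not made up. Full scale, the value 1, is 0.025 m for a shift and 0.1 rad for a turn. A row lasts 1/12 s, in which the tool goes at most 41.7 mm and 7.16 degrees, less where a joint would pass 70% of its speed; a pose out of reach is approached as far as the arm can. A call with a number of a shift or a turn outside -1 to 1 is refused whole. A call with a gripper value outside its range is refused whole. "fingers" is the opening, from -1 (shut) to 1 (fully open), so that 0 is half open, set as the call begins (left out, the last holds). The fingers move at their own pace and stop on an object; "newtons" is the grip in N (left out, the last holds). Time passes only in rows, so rows that do not move let the fingers close. It gives the time, the measured TCP pose, the force and the opening at its end, in the units of the state.
- ctrl.get_obs(): the state, without advancing time (a new reading comes with each control period).
- ctrl.get_image(name): name is "side" or "top" or "wrist"; returns a dict with "pixels" (384x512x3 uint8, red, green, blue), "intrinsics" (3x3 intrinsics, pixels), "eye" and "orientation" of the camera in the world. Camera axes: x right, y down, z forward; pixel columns grow to the right and rows downward; lengths in m; the calibration is good to about 2 mm. The wrist camera is an equidistant fisheye: a pixel r from the principal point sees the ray r / f radians off the axis. A picture is of the moment at which its call begins. There is no depth.
- ctrl.finish_job(): hands the job in, once; it reports no verdict.
The state is a dict: "t": time; "q": joint angles; "dq": joint speeds; "effort": joint torques, N m; "tool_pos": TCP position; "tool_rot": TCP orientation; "contact_force": force on the tool from outside, world axes, zero at the start; "wrist_torque": the same for the moment, N m; "opening": finger opening in m.
Only numpy, scipy, OpenCV 4.12 (cv2) and the standard library are available. Lean on these libraries where they do the work, as an engineer would, in place of code of your own. Each camera call takes 0.05 s, during which the arm holds its last target.

## Task

Only one of the eight compartments of the grey pin carousel on the desk still holds drawing pins. With a fingertip, flick the tabs on the carousel's edge to turn it clockwise (seen from above), click by click, until the tab of the compartment with the pins stands at the pointer on the black base: let it come to rest at the last click before the pointer, bring it home with one single click more, and do not run past it. Nothing is to be gripped or lifted, and the things standing round the carousel are to stay where they are.

Things in the scene. Friction and masses are not known exactly. Their poses are not given: they have to be found in the camera images.
- carousel: Black round foot of the pin carousel, 104 mm diameter, 20 mm high, held fast to the desk by suction. Origin: centre of its underside, on the wheel's axis; z up. Along its own -x a flat arm (24 mm wide, 8 mm high) runs out from the foot to an upright pointer block (20 mm wide, 36 mm high) 92 to 107 mm from the axis.
- wheel (a joint): Turn of the grey wheel (rad): grows clockwise seen from above, 0 with the pins' tab at the pointer. It rests at every multiple of pi/4 (one click): a spring draws it to the nearest, so a tab pushed more than half a click snaps on to the next rest by itself and stays. Starts 2, 3 or 4 clicks before 0 (-1.57, -2.36, -3.14). 5 to 13 N at a tab turns it.
- wheel_centre (a point): On the axis of the wheel, 31 mm above the desk: a round tray, 116 mm diameter (22 to 48 mm up, hub to 57), with 8 compartments. At each one's middle a radial tab, 12 mm wide, 23 to 39 mm up, sticks out from 58 to 86 mm from the axis, 45 degrees apart. Gaps between tabs are open to the desk (not over the pointer's arm). At rest one tab is at the pointer.
- pins_tab (a point): Point near the outer end of the tab of the one compartment that holds drawing pins (small brass domes); 80 mm from the axis, 31 mm above the desk. It turns with the wheel.
- pointer (a point): The pointer block on the base, 98 mm from the axis, 30 mm above the desk; the compartment with the pins belongs here.
- glue_stick: Glue stick standing near the carousel, 27 mm diameter, 90 mm high; leave alone. Origin: centre of its underside.
- rubber_stamp: Wooden rubber stamp standing near the carousel, 28x64 mm, 69 mm high; leave alone. Origin: centre of its underside.
- eraser: Eraser lying near the carousel, 19x48x11 mm; leave alone. Origin: centre of its underside.

How it is judged:
By the outcome, as a careful person would: the job done as asked, in the order asked, and still so for the second after the job is handed in, with the robot touching nothing.
It also fails if it takes over 54 s, if anything falls off the work surface, if the arm or the gripper's body presses on something with over 40 N, if the wrist force passes 120 N, or if a joint passes its speed limit or range.

## Working session

There is one attempt and no reset: what is moved stays moved. The work goes in short steps, Python scripts to look and compute and a tool call to move; the robot and the scene stay as the last step left them, time stands still between calls to the robot, and variables do not carry over. Pictures are saved under pics/ and viewed, and the job is handed in when it is done.

Besides the shell and the picture viewer there is one more tool, called after "Request:" in YAML: its name, and indented under it one key for each argument. step_arm: Moves the arm, as the interface text tells. Shift numbers are shares of 0.025 m and turn numbers shares of 0.1 rad, none past 1 either way. Its arguments: {"type":"object","properties":{"increments":{"type":"string"},"fingers":{"type":"number"},"newtons":{"type":"number"}},"required":["increments"]}

```bash
mkdir -p pics
cat > h.py <<'E'
import numpy as np, cv2
from station import ctrl
def snap(n,f):
    d=ctrl.get_image(n); cv2.imwrite(f'pics/{f}.png',d['pixels'][:,:,::-1]); np.savez(f'pics/{f}.npz',K=d['intrinsics'],e=d['eye'],R=np.array(d['orientation'])); return d
from scipy.spatial.transform import Rotation as Ro
def RR(o):
    o=np.array(o); 
    if o.shape==(3,3): return o
    return Ro.from_rotvec(o).as_matrix() if o.size==3 else Ro.from_quat(o).as_matrix()
def px2w(f,u,v,z):
    d=np.load(f'pics/{f}.npz'); r=RR(d['R'])@np.linalg.inv(d['K'])@[u,v,1]; e=d['e']; return e+r*(z-e[2])/r[2]
def w2px(f,p):
    d=np.load(f'pics/{f}.npz'); c=RR(d['R']).T@(np.array(p)-d['e']); c=d['K']@c; return c[:2]/c[2]
E
python3 - <<'E'
from h import *
for n in ['top','side','wrist']:
    d=snap(n,n+'0'); print(n,d['eye'],d['orientation'],d['intrinsics'])
    im=d['pixels'][:,:,::-1]; 
o=ctrl.get_obs();print(o)
E
```

```text
top [0.4341206  0.15288045 0.91376978] [-2.17568133  2.1403453  -0.12586188] [[498.14525573   0.         256.85348085]
 [  0.         498.14525573 188.3668091 ]
 [  0.           0.           1.        ]]
side [ 0.32074077 -0.57721926  0.42739345] [-2.02383546  0.30123811 -0.17614746] [[365.61385258   0.         257.75372768]
 [  0.         365.61385258 197.95508619]
 [  0.           0.           1.        ]]
wrist [ 0.30735273 -0.54961215  0.3729757 ] [ 2.37347781 -1.60517977 -0.26160063] [[297.31863964   0.         250.38392655]
 [  0.         297.31863964 190.29034175]
 [  0.           0.           1.        ]]
{'t': 0.15, 'q': array([-1.30900516e+00,  5.32165930e-02,  1.61398050e+00, -1.44299967e-05,
        1.47601911e+00, -1.18978426e-01]), 'dq': array([-0.00130692, -0.00354551, -0.00589062,  0.00126569, -0.00223876,
        0.00121301]), 'effort': array([ 8.80787957e-04, -3.94240308e+01, -3.70722592e+01, -1.09251137e-04,
        4.64419820e-03, -8.22235847e-06]), 'tool_pos': array([ 0.23215262, -0.57975378,  0.23033726]), 'tool_rot': array([-2.60081094e+00,  1.76033298e+00,  1.94149470e-03]), 'contact_force': array([ 0.19941478,  0.5874324 , -0.81830109]), 'wrist_torque': array([ 0.00132096, -0.03346747, -0.00886899]), 'opening': 0.08516586622695699}
```

View pics/top0.png

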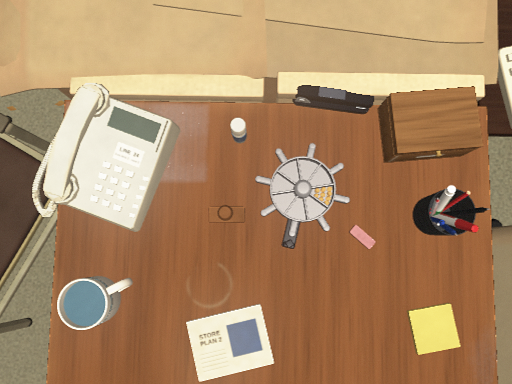

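View pics/side0.png

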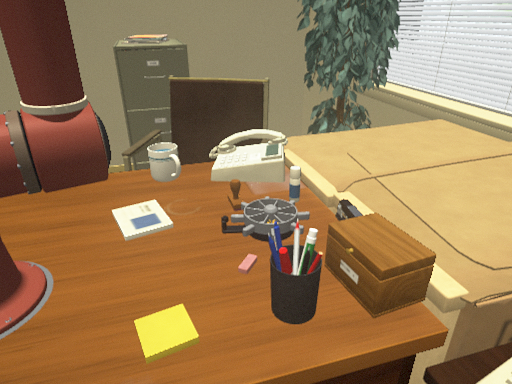

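Run:
```python
from h import *
im=cv2.imread('pics/top0.png')[110:270,200:390]
cv2.imwrite('pics/topc.png',cv2.resize(im,None,fx=4,fy=3.75*4/3.75*0.93,interpolation=cv2.INTER_CUBIC)[:600])
for n,u,v,z in [('hub',303,188,.057),('right',410,188,.031),('down',303,280,.031),('pins',348,199,.031),('ptr',290,240,.03)]: print(n,px2w('top0',u,v,z))
```

```text
hub [0.5391582  0.07664431 0.057     ]
right [ 0.54544332 -0.11647029  0.031     ]
down [0.380544   0.07345024 0.031     ]
pins [ 0.52392597 -0.00583036  0.031     ]
ptr [0.44965976 0.09667125 0.03      ]
```

View pics/topc.png

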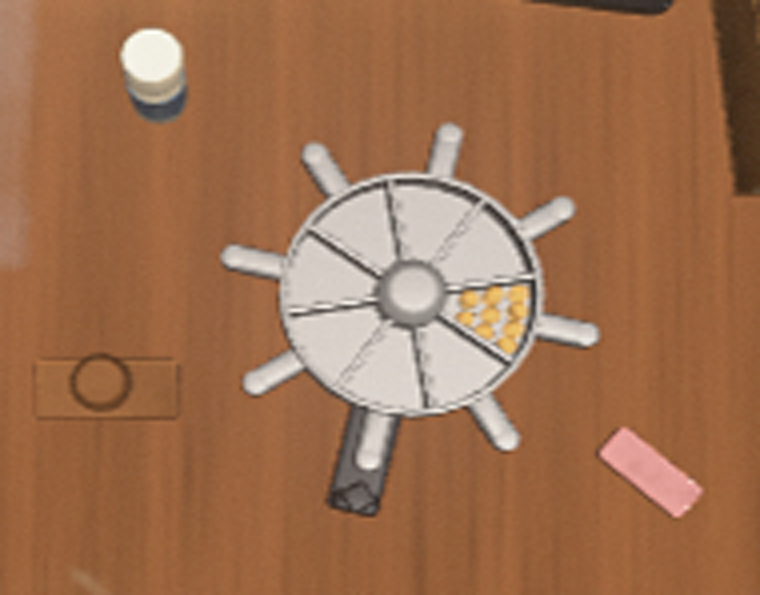

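```bash
cat > fit.py <<'E'
from h import *
from scipy.optimize import least_squares
# tab tip centres in crop px (order clockwise from pins tab)
T=[(590,335),(510,440),(370,458),(255,385),(230,256),(314,152),(450,133),(565,207)]
P=np.array([[x/4+200,y/3.72+110] for x,y in T])
def tab(p,k,r=.082,z=.036):
    a=p[2]-k*np.pi/4
    return [p[0]+r*np.cos(a),p[1]+r*np.sin(a),z]
def f(p): return np.concatenate([w2px('top0',tab(p,k))-P[k] for k in range(8)])
if __name__=='__main__':
    s=least_squares(f,[.54,.075,-1.7]); print(s.x,np.degrees(s.x[2]),np.round(s.fun,1))
    for k in range(8): print(k,np.round(tab(s.x,k),3))
    p=s.x
    for n,(x,y),z in [('glue',(165,110),0.0),('stamp',(107,400),0.),('eraser',(650,470),.011)]: print(n,px2w('top0',x/4+200,y/3.72+110,z))
    print('box',px2w('top0',388,161,0.0), px2w('top0',380,97,.1),'ptr',px2w('top0',(355/4+200),(490/3.72+110),.036))
    o=ctrl.get_obs(); print(Ro.from_rotvec(o['tool_rot']).as_matrix().round(3))
E
python3 fit.py
```

```text
[ 0.53950722  0.07544169 -1.78749079] -102.41567826009214 [ 0.3 -0.2  0.   0.4 -0.2  1.3 -0.4 -0.   0.1 -0.1 -0.3 -0.3  0.2 -0.7
  0.2 -0.4]
0 [ 0.522 -0.005  0.036]
1 [0.47  0.031 0.036]
2 [0.459 0.093 0.036]
3 [0.495 0.145 0.036]
4 [0.557 0.156 0.036]
5 [0.609 0.12  0.036]
6 [0.62  0.058 0.036]
7 [0.584 0.006 0.036]
glue [0.63549204 0.1874881  0.        ]
stamp [0.4892977  0.21113994 0.        ]
eraser [ 0.45870687 -0.0352014   0.011     ]
box [ 0.59926575 -0.08609222  0.        ] [ 0.69013577 -0.04812676  0.1       ] ptr [0.44651975 0.09921651 0.036     ]
[[ 0.372 -0.928 -0.   ]
 [-0.928 -0.372  0.002]
 [-0.002 -0.    -1.   ]]
```

Run:
```python
from h import *
print(px2w('top0',320,107,.03),px2w('top0',330,97,.1),px2w('top0',330,97,0))
im=cv2.imread('pics/side0.png')[120:300,200:450]
cv2.imwrite('pics/sidec.png',cv2.resize(im,None,fx=3,fy=3,interpolation=cv2.INTER_CUBIC))
```

```text
[0.69165743 0.04408369 0.03      ] [0.68880809 0.0359121  0.1       ] [0.72010533 0.02153846 0.        ]
```

View pics/sidec.png

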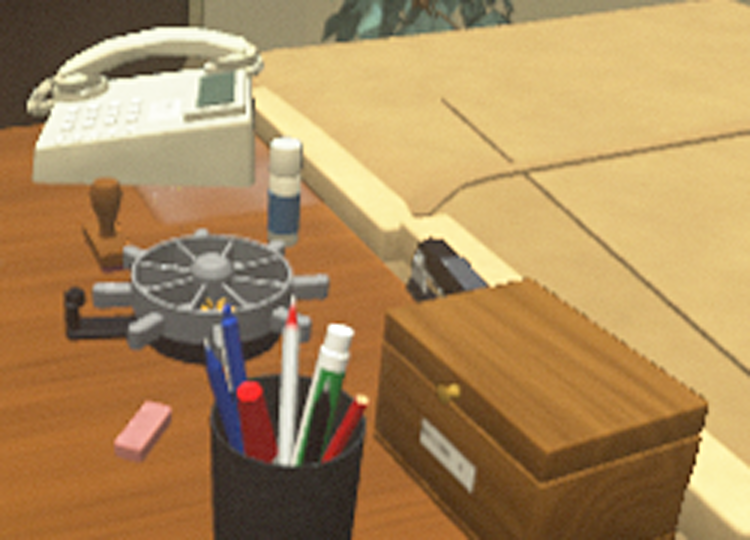

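Request:
step_arm:
  increments: "0 0 0 0 0 -1;0 0 0 0 0 -1;0 0 0 0 0 -1;0 0 0 0 0 -1;0 0 0 0 0 -1;0 0 0 0 0 -1;0 0 0 0 0 -1;0 0 0 0 0 -1;0 0 0 0 0 -0.41;0 0 0 0 0 0"
  fingers: -1
  newtons: 40

```text
t: 0.98
tool_pos: [0.2322, -0.58, 0.2308]
tool_rot: [-3.093, 0.544, 0.001]
contact_force: [-0.1, 0.3, 0.1]
opening: 0.0002
```

Request:
step_arm:
  increments: "0.2 -1 0 0 0 0;0.2 -1 0 0 0 0;0.2 -1 0 0 0 0;0.2 -1 0 0 0 0;0.2 -1 0 0 0 0;0.2 -1 0 0 0 0;0.2 -1 0 0 0 0;0.2 -1 0 0 0 0;0.2 -1 0 0 0 0;0.2 -1 0 0 0 0;0.2 -1 0 0 0 0;0.2 -1 0 0 0 0"

```text
t: 1.98
tool_pos: [0.3916, -0.3176, 0.2311]
tool_rot: [-3.093, 0.548, 0.0]
contact_force: [-0.2, -1.2, -0.1]
opening: 0.0003
```

Request:
step_arm:
  increments: "0.2 -1 0 0 0 0;0.2 -1 0 0 0 0;0.2 -1 0 0 0 0;0.2 -1 0 0 0 0;0.2 -1 0 0 0 0;0.2 -1 0 0 0 0;0.2 -1 0 0 0 0;0.2 -1 0 0 0 0;0.2 -1 0 0 0 0;0.2 -1 0 0 0 0;0.2 -1 0 0 0 0;0.2 -1 0 0 0 0"

```text
t: 2.98
tool_pos: [0.5506, -0.0562, 0.2311]
tool_rot: [3.093, -0.547, -0.0]
contact_force: [0.3, 0.9, -0.4]
opening: -0.0001
```

Request:
step_arm:
  increments: "0.2 -1 0 0 0 0;0.2 -1 0 0 0 0;0.2 -1 0 0 0 0;0.2 -1 0 0 0 0;0.2 -1 0 0 0 0;0.2 -1 0 0 0 0;0 -0.5 0 0 0 0;0 0 0 0 0 0;0 0 0 0 0 0"

```text
t: 3.73
tool_pos: [0.6336, 0.085, 0.2309]
tool_rot: [3.093, -0.545, -0.002]
contact_force: [0.2, -1.0, -0.3]
opening: -0.0001
```

Request:
step_arm:
  increments: "0.27 0 1 0 0 0;0 0 1 0 0 0;0 0 1 0 0 0;0 0 1 0 0 0;0 0 1 0 0 0;0 0 1 0 0 0;0 0 0.8 0 0 0;0 0 0 0 0 0;0 0 0 0 0 0"

```text
t: 4.48
tool_pos: [0.6389, 0.0815, 0.0602]
tool_rot: [3.093, -0.548, -0.005]
contact_force: [0.4, -0.2, 0.8]
opening: 0.0002
```

```bash
cat > look.py <<'E'
from h import *
import sys
n=sys.argv[1]
snap('top','t'+n);snap('side','s'+n);snap('wrist','w'+n)
a=cv2.resize(cv2.imread(f'pics/t{n}.png')[110:270,200:390],(400,337),interpolation=cv2.INTER_CUBIC)
b=cv2.resize(cv2.imread(f'pics/s{n}.png')[140:280,200:366],(400,337),interpolation=cv2.INTER_CUBIC)
w=cv2.resize(cv2.imread(f'pics/w{n}.png'),(350,262))
c=np.zeros((600,800,3),np.uint8);c[:337,:400]=a;c[:337,400:]=b;c[338:600,:350]=w
cv2.imwrite(f'pics/c{n}.png',c)
o=ctrl.get_obs();print(o['t'],o['tool_pos'],o['contact_force'])
E
python3 look.py 1
```

```text
4.6333 [0.64180524 0.08218706 0.06389766] [0.25961399 0.69212902 0.23521012]
```

View pics/c1.png

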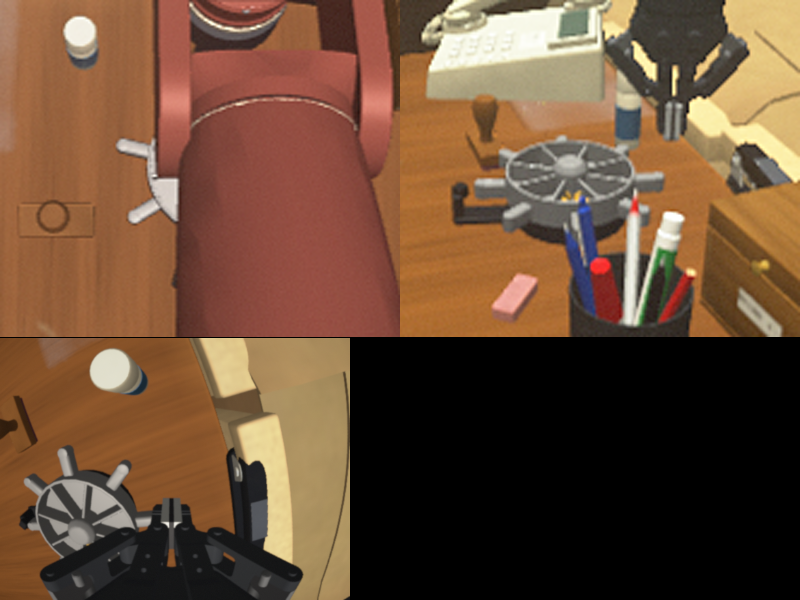

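Run:
```python
from h import *
p=[.5395,.0754,-1.7875]
def sc(q): return ((q-[200,140])*[400/166,337/140]).round()+[400,0]
print('tcp now',sc(w2px('s1',[.6389,.0815,.0602])),'low',sc(w2px('s1',[.6389,.0815,.018])))
for k in (5,6,7):
    a=p[2]-k*np.pi/4
    print(k,sc(w2px('s1',[p[0]+.086*np.cos(a),p[1]+.086*np.sin(a),.039])))
```

```text
tcp now [667. 138.] low [664. 178.]
5 [623. 144.]
6 [661. 173.]
7 [646. 210.]
```

Request:
step_arm:
  increments: "0 0 0.4 0 0 0;0 0 0.4 0 0 0;0 0 0.3 0 0 0;0 0 0 0 0 0"

```text
t: 4.97
tool_pos: [0.6384, 0.0827, 0.031]
tool_rot: [3.093, -0.545, -0.007]
contact_force: [-1.5, 0.2, -0.0]
opening: 0.0001
```

Request:
step_arm:
  increments: "0 0 0.2 0 0 0;0 0 0.2 0 0 0;0 0 0.18 0 0 0;0 0 0 0 0 0"

```text
t: 5.3
tool_pos: [0.6395, 0.0827, 0.0179]
tool_rot: [3.094, -0.545, -0.003]
contact_force: [0.4, -0.1, -0.6]
opening: 0.0001
```

```bash
python3 look.py 2
```

```text
5.45 [0.64045295 0.08274704 0.0193905 ] [-0.41576249  0.48171604  0.55875296]
```

View pics/c2.png

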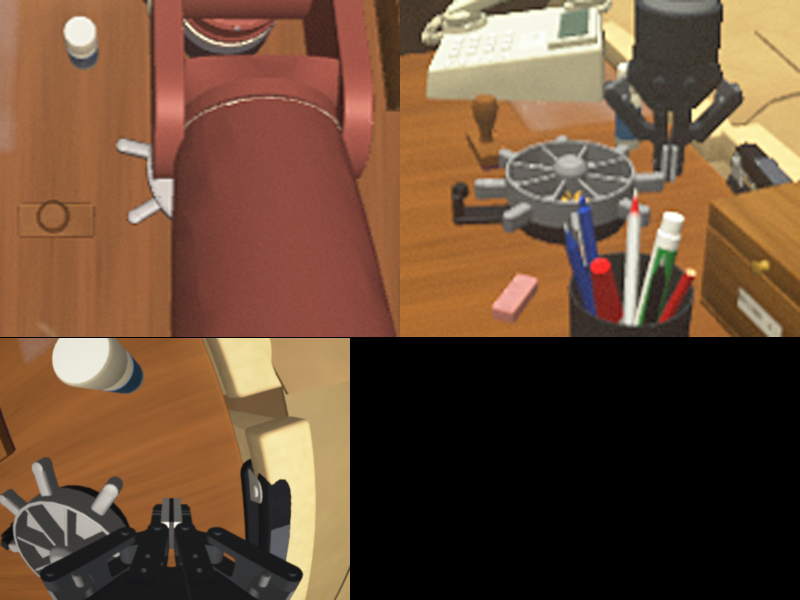

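Request:
step_arm:
  increments: "0 0.2 0 0 0 0;0 0.2 0 0 0 0;0 0.2 0 0 0 0;0 0.2 0 0 0 0;0 0.2 0 0 0 0;0 0.2 0 0 0 0"

```text
t: 5.95
tool_pos: [0.6317, 0.0548, 0.0201]
tool_rot: [-3.091, 0.546, -0.007]
contact_force: [4.6, 3.2, -2.3]
opening: -0.0001
```

Request:
step_arm:
  increments: "0 0.2 0 0 0 0;0 0.2 0 0 0 0;0 0.2 0 0 0 0;0 0.2 0 0 0 0;0 0 0 0 0 0;0 0 0 0 0 0"

```text
t: 6.45
tool_pos: [0.6225, 0.035, 0.019]
tool_rot: [3.093, -0.546, -0.002]
contact_force: [1.0, -0.6, 0.1]
opening: 0.0001
```

```bash
python3 look.py 3
```

```text
6.6 [0.6229061  0.03563279 0.01907013] [ 0.12118777 -0.4771595   0.18590351]
```

View pics/c3.png

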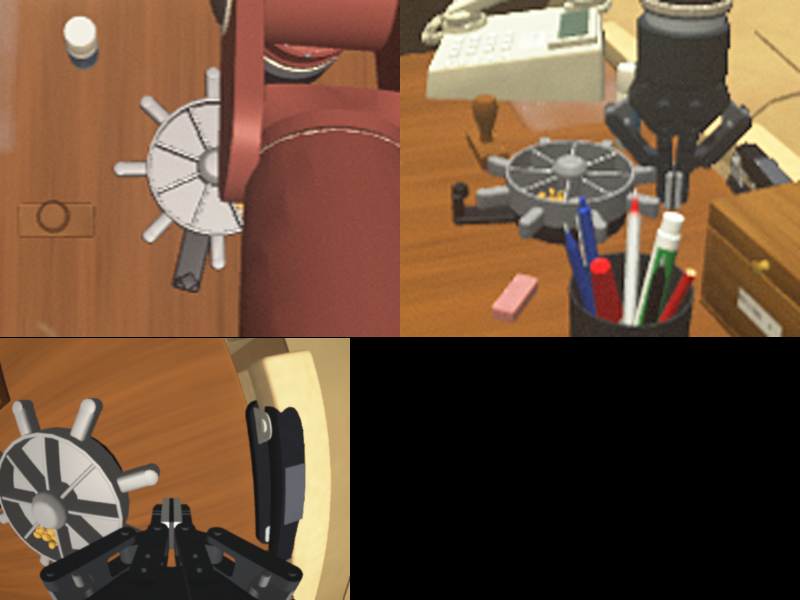

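Request:
step_arm:
  increments: "0 0 0 0 0 0;0 0 0 0 0 0;0 0 0 0 0 0;0 0 0 0 0 0"

```text
t: 6.93
tool_pos: [0.6232, 0.0358, 0.0193]
tool_rot: [3.094, -0.545, -0.0]
contact_force: [-0.5, 0.6, 0.2]
opening: 0.0
```

```bash
python3 look.py 4
```

```text
7.0833 [0.62323631 0.03578655 0.01931697] [-0.56400219 -0.03400293  0.30328979]
```

View pics/c4.png

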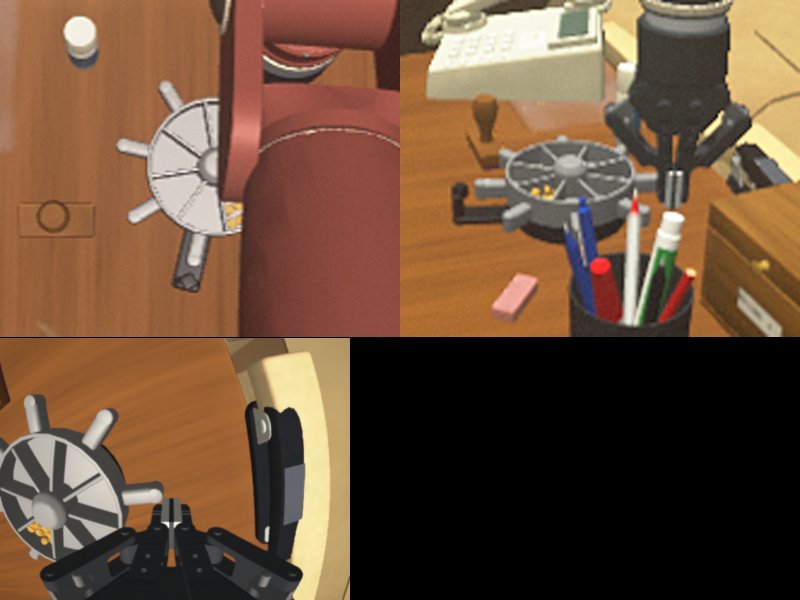

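Request:
step_arm:
  increments: "0.2 0 -0.2 0 0 0;0 0 -0.9 0 0 0;0 0 -0.9 0 0 0;0 -0.5 0 0 0 0;0 -0.75 0 0 0 0;0 -0.75 0 0 0 0;0 0 0 0 0 0;0 0 0 0 0 0"

```text
t: 7.75
tool_pos: [0.6453, 0.0817, 0.0692]
tool_rot: [3.094, -0.543, -0.0]
contact_force: [-0.9, -0.2, -0.3]
opening: -0.0001
```

Request:
step_arm:
  increments: "-0.2 0 0.5 0 0 0;0 0 0.6 0 0 0;0 0 0.5 0 0 0;0 0 0.2 0 0 0;0 0 0.2 0 0 0;0 0 0 0 0 0;0 0 0 0 0 0"

```text
t: 8.33
tool_pos: [0.6403, 0.0825, 0.019]
tool_rot: [3.094, -0.546, -0.001]
contact_force: [0.5, -0.1, -0.3]
opening: -0.0003
```

```bash
python3 look.py 5
```

```text
8.4833 [0.64109104 0.08266986 0.02023946] [0.20119822 0.45064264 0.42152271]
```

View pics/c5.png

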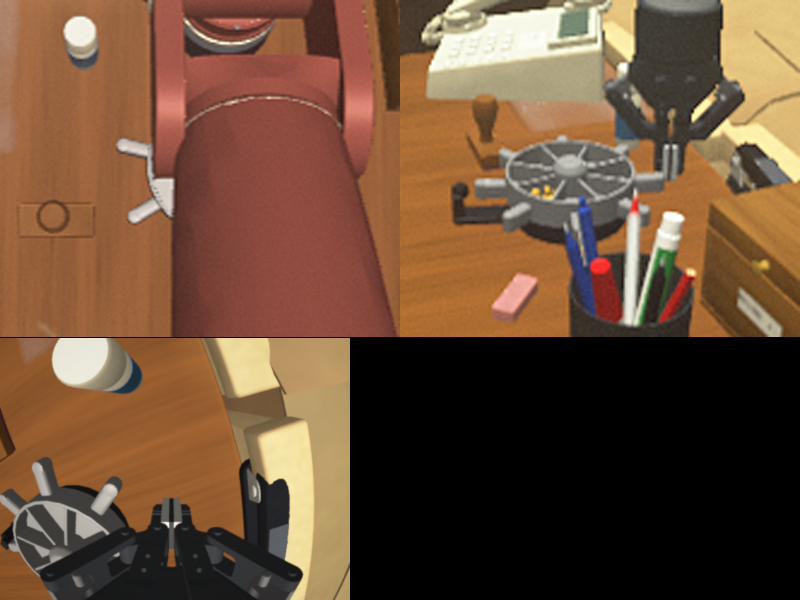

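The wheel is at rest one click before the pointer. The finger is behind the next tab, in the same place as for the first push, so I'll repeat that push.

Request:
step_arm:
  increments: "0 0.2 0 0 0 0;0 0.2 0 0 0 0;0 0.2 0 0 0 0;0 0.2 0 0 0 0;0 0.2 0 0 0 0;0 0.2 0 0 0 0;0 0.2 0 0 0 0;0 0.2 0 0 0 0;0 0.2 0 0 0 0;0 0.2 0 0 0 0;0 0 0 0 0 0;0 0 0 0 0 0"

```text
t: 9.48
tool_pos: [0.6225, 0.0351, 0.019]
tool_rot: [3.093, -0.546, -0.002]
contact_force: [0.0, -1.1, -0.3]
opening: -0.0003
```

Request:
step_arm:
  increments: "0 0 0 0 0 0;0 0 0 0 0 0;0 0 0 0 0 0;0 0 0 0 0 0;0 0 0 0 0 0;0 0 0 0 0 0;0 0 0 0 0 0;0 0 0 0 0 0"

```text
t: 10.15
tool_pos: [0.6232, 0.0358, 0.0193]
tool_rot: [3.094, -0.545, -0.0]
contact_force: [0.3, 0.2, -0.7]
opening: -0.0002
```

```bash
python3 look.py 6
```

```text
10.3 [0.6232427  0.03575831 0.01930963] [0.15278546 0.04267361 0.18753897]
```

View pics/c6.png

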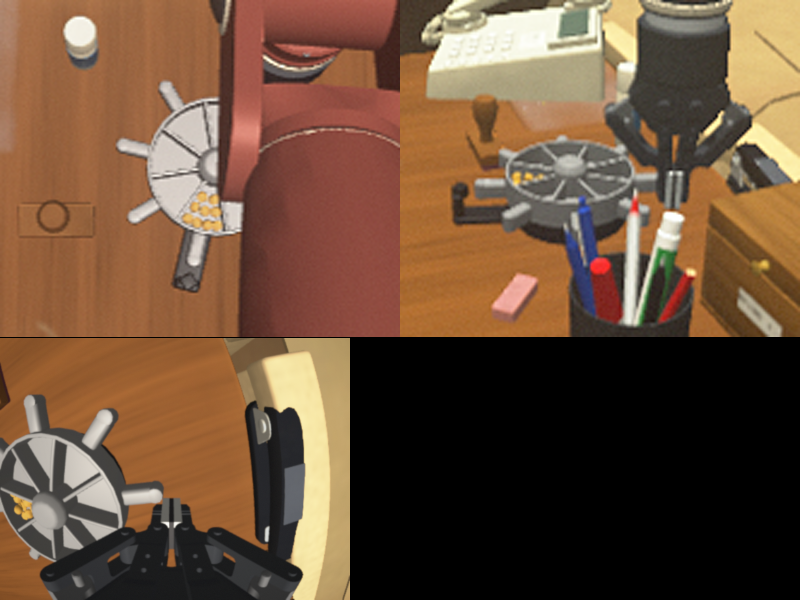

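The pins' tab now stands at the pointer, at (195,250) in the top view. Next I'll lift clear, back away and check.

Request:
step_arm:
  increments: "0.2 0 -0.2 0 0 0;0 0 -0.9 0 0 0;0 0 -1 0 0 0;0 0 -1 0 0 0;0 0 -1 0 0 0;0 0 -1 0 0 0;0 0 -1 0 0 0;0 0 -1 0 0 0;0 1 0 0 0 0;0 1 0 0 0 0;0 1 0 0 0 0;0 1 0 0 0 0"

```text
t: 11.3
tool_pos: [0.5937, -0.0609, 0.1977]
tool_rot: [3.094, -0.544, 0.002]
contact_force: [-0.1, -0.2, 0.1]
opening: -0.0004
```

Request:
step_arm:
  increments: "0 1 0 0 0 0;0 1 0 0 0 0;0 1 0 0 0 0;0 1 0 0 0 0;0 1 0 0 0 0;0 1 0 0 0 0;0 1 0 0 0 0;0 1 0 0 0 0;0 0 0 0 0 0;0 0 0 0 0 0;0 0 0 0 0 0;0 0 0 0 0 0"

```text
t: 12.3
tool_pos: [0.5257, -0.2472, 0.197]
tool_rot: [-3.094, 0.544, -0.0]
contact_force: [0.7, -0.6, 0.7]
opening: -0.0
```

```bash
python3 look.py 7
```

```text
12.45 [ 0.52568979 -0.24707354  0.19684948] [ 0.33721632 -0.40636515 -0.06106283]
```

View pics/c7.png

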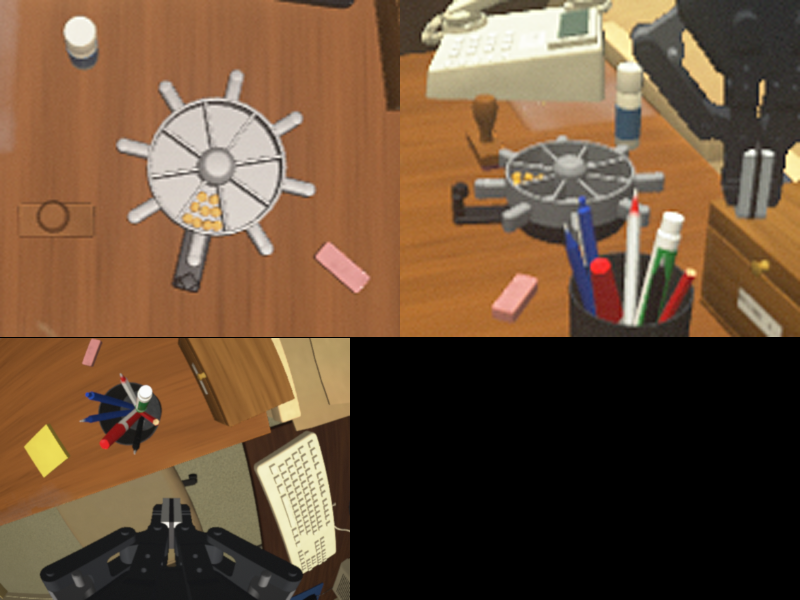

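The pins' compartment and its tab, at (197,250), are in line with the pointer. The glue stick, stamp and eraser haven't moved, and the gripper hangs clear of everything.

```bash
python3 -c "
from station import ctrl
print(ctrl.finish_job())"
```

```text
the job is handed in; nothing more can be done
None
```

The compartment with the pins now stands at the pointer, and I handed the job in at about 12.5 s of the 54 s allowed.

The wheel started two clicks short. I pushed one tab with the closed fingertips for the first click. I then let the wheel come to rest and checked that the pins were one click before the pointer. A second, identical push brought them home.

The last pictures, taken with the arm backed well away, show the pins' tab lined up with the pointer. The glue stick, rubber stamp and eraser look to be where they started. The contact forces I read stayed below about 7 N.

A picture taken right after the first push caught the wheel still turning between clicks. It had settled properly by the next look, and no check failed.

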